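Empty the scrap pan into the collector and pinch its cassette free

ROBOT

A 6-joint arm with a two-finger parallel gripper is mounted at the origin on the work surface. World frame = base frame: x ahead of the robot, y to its left, z up, the work surface at z = 0. Lengths are in m, angles in rad, forces in N, time in s.
With the tool pointing down it reaches from about 0.325 to 0.775 m from the base axis. Payload 5.5 kg.
Tool frame: the origin (TCP) lies between the finger pads; the fingertips stand 8 mm ahead of it and the grasp point (between the pads) lies 11 mm behind it (tcp_to_tips is the distance from the TCP to the fingertips, in m); z points along the fingers, y is the direction in which the jaws open and shut (so a half turn about z gives the same grasp; the last joint's range is limited). The gripper opens to 88 mm and grips with 3 to 60 N. Pads are 20 mm wide; open, the fingers measure 115 mm over their backs; the gripper's body (75 mm by 178 mm) begins 61 mm behind the grasp point.
Start: joints at [1.209, 0.091, 1.231, -0, 1.82, -0.057], TCP at [0.18, 0.572, 0.204] pointing down, gripper open.
Joint ranges: [-2.87, 2.87], [-0.86, 2.18], [0.17, 2.46], [-1.51, 4.65], [0.06, 2.69], [-2.65, 2.65]. Speed limits (rad/s): [2.57, 2.57, 3.01, 3.14, 3.14, 3.14].

INTERFACE

Orientations are given as a unit quaternion [w, x, y, z].
In Python, from bench import * gives the robot as it stands. Calls block until the motion is done:
- move_to(position, orientation): joint-space move of the TCP to a pose.
- move_l(position, speed=0.15, orientation=None): straight line of the TCP; orientation=None keeps the orientation; speed is the mean speed in m/s.
- movej(angles): joint-space move.
- gripper_open() and close(): open the fingers fully, or close them until they stop; the grip force is fixed at half the most.
- hold(seconds).
- inverse_kinematics(position, orientation): joint angles nearest the present ones, or None.
- state(): the state.
- get_image(name): name is "scene" or "top" or "wrist"; returns a dict with "frame" (400x640x3 uint8, blue, green, red), "depth" (400x640 float32, m along the optical axis (not along the pixel's ray), 0 where there is no reading), "camera_matrix" (3x3 intrinsics, pixels), "view" (4x4, takes a point from world to camera coordinates). Camera axes: x right, y up, looking along -z (the intrinsics and any distortion apply to the point x, -y, -z); pixel columns grow to the right and rows downward; lengths in m; the calibration is good to about 2 mm. A picture is of the moment at which its call begins.
A pose or a line that the arm cannot do raises IKError and nothing moves.
- job_done(): hands the job in, once; it reports no verdict.
The state is a dict: "time": time; "joint_pos": joint angles; "dq": joint speeds; "joint_torque": joint torques, N m; "ee_pos": TCP position; "ee_rot": TCP orientation; "ft_force": force on the tool from outside, world axes, zero at the start; "moment": the same for the moment, N m; "finger_gap": finger opening in m.
Only numpy, scipy, OpenCV 4.12 (cv2) and the standard library are available. Lean on these libraries where they do the work, as an engineer would, in place of code of your own. Each camera call takes 0.05 s, during which the arm holds its last target.

TASK

Carry the scrap pan by its wooden grip to the collector, tip the four brass casting scraps into the chute so that all of them run down into the cassette, and set the empty pan back upright on the bench. Then pinch the cassette's two side catches together with the fingers, lift it straight out of its cradle and finish still holding it there, catches pinched, level and about 10 cm above where it sat, with all four scraps in it. Leave the other things on the bench where they are.

Things in the scene. Friction and masses are not known exactly. Their poses are not given: they have to be found in the camera images.
- pan_grip (a point): Middle of the scrap pan's upright flat-sided beech grip, behind the pan's back wall: 28 mm across the pan (x), 16 mm along it (y), reaching from 2 to 72 mm above the bench; can be gripped either way. This point is 50 mm above the pan's underside. Axes: +y forward to the pouring lip, x across, z up.
- pan: The scrap pan: aluminium scoop, 0.2 kg, 130 mm long, 84 mm wide at its closed back, 62 mm at its open front; side walls fall from 24 to 14 mm high; floor 2.5 mm. Origin: middle of its underside, axes as pan_grip. Grip centre at y -77, z 50 mm; back wall's outside at y -65 mm.
- pan_lip (a point): Middle of the pan's open front edge (no wall), on the floor's upper face: 142 mm ahead (+y) of the grip's centre and 47.5 mm below it. Tip it down and the scraps slide out here.
- button1_centre (a point): Centre of one of the four like brass casting scraps in the pan: a round button 18 mm across with an 8 mm stub of sprue, 16 mm tall, 20 g. It slides on pan and chute when they slope more than about 22 degrees.
- button2_centre (a point): Centre of one of the four like brass casting scraps in the pan: a round button 18 mm across with an 8 mm stub of sprue, 16 mm tall, 20 g. It slides on pan and chute when they slope more than about 22 degrees.
- button3_centre (a point): Centre of one of the four like brass casting scraps in the pan: a round button 18 mm across with an 8 mm stub of sprue, 16 mm tall, 20 g. It slides on pan and chute when they slope more than about 22 degrees.
- button4_centre (a point): Centre of one of the four like brass casting scraps in the pan: a round button 18 mm across with an 8 mm stub of sprue, 16 mm tall, 20 g. It slides on pan and chute when they slope more than about 22 degrees.
- collector: The scrap collector, steel sheet, fixed to the bench, 130 mm wide, 270 mm long. Origin on the bench under the middle of the cassette's seat; +y is the way the scraps run, z up. Seat: base plate 6 mm thick, with walls 18 mm high round the cassette (2 mm play) and two strike plates at x +-35 to +-47 mm, tops at z 31 mm, that hold down the catches.
- chute_top (a point): Middle of the chute's upper end, on its floor: collector y -177, z 161 mm. Open-topped chute falling 42 degrees towards collector +y, 110 mm wide inside here, side walls 32 mm high; the end wall just behind this point reaches z 181 mm. Axes as the collector.
- chute_lip (a point): Middle of the chute's lower end, on its floor: collector y -69, z 64 mm, 39 mm wide inside, 4 mm outside the cassette's low end wall. Axes as the collector.
- cassette_grip (a point): Middle of the cassette at the height of its black thumb pads, 58 mm above its underside (64 mm above the bench when seated). Axes as the cassette. The fingers pinch here from above, closing along x: the pads' outer faces are 64 mm apart at rest, 54 mm fully pressed. Nothing stands beside the pads above z 31 mm.
- cassette: Open-topped aluminium box 45 mm wide (x), 130 mm long (y), 76 mm high, end wall at the chute (-y) 50 mm; 0.28 kg. Origin: middle of underside; axes as the collector's when seated. On each long side a ribbed black thumb pad, 28 mm long, 41 to 75 mm above the underside, tops a spring catch; it cannot lift (1.5 mm play) until both are pressed.
- catch_left (a joint): Travel (m) of the catch on the cassette's -x side: 0 at rest, 0.005 fully pressed towards the cassette; springs back. Takes about 3 N to start, 8 N at full travel; clear of its strike plate from about 4 mm.
- catch_right (a joint): The same for the catch on the +x side.
- paper_box: Bystander, leave alone: open coral paper box, about 70 x 100 x 40 mm high. Origin at the middle of its underside.
- wire_spool: Bystander, leave alone: black spool of brass wire, 60 diameter, 34 mm high, standing on its flange. Origin at the middle of its underside.
- bench_block: Bystander, leave alone: steel bench block, 65 x 65 x 20 mm high. Origin at the middle of its underside.
- pliers: Bystander, leave alone: red-handled pliers lying flat, about 130 mm long, 12 mm high. Origin under its pivot.
Not all that is in view belongs to the job. Leave any blue look-alike of the pan alone. What is shaped like the cassette but purple is not meant.

How it is judged:
By the outcome, as a careful person would: the job done as asked, in the order asked, and still so for the second after the job is handed in, while the arm keeps its last pose, push and grip.
It also fails if it takes over 64 s, if anything falls off the work surface, if the arm or the gripper's body presses on something with over 40 N, if the wrist force passes 120 N, or if a joint passes its speed limit or range.

## Working session

There is one attempt and no reset: what is moved stays moved. The work goes in short steps, each a Python script; the robot and the scene stay as the last script left them, time stands still between calls to the robot, and variables do not carry over. Pictures are saved under pics/ and viewed, and the job is handed in when it is done.

```bash
ls -la; mkdir -p pics
cat > h.py <<'E'
from bench import *
import numpy as np, cv2
def snap(n,fn):
    d=get_image(n); cv2.imwrite('pics/'+fn+'.png',d['frame']); np.savez('pics/'+fn+'.npz',**{k:np.array(d[k]) for k in('frame','depth','camera_matrix','view')}); return d
def ld(fn): return dict(np.load('pics/'+fn+'.npz'))
def ray(d,u,v):
    K=d['camera_matrix'];V=d['view'];R=V[:3,:3];t=V[:3,3]
    c=np.array([(u-K[0,2])/K[0,0],(v-K[1,2])/K[1,1],1.0])*[1,-1,-1]
    return -R.T@t, R.T@c
def plane(d,u,v,z):
    o,r=ray(d,u,v); return o+r*(z-o[2])/r[2]
def dep(d,u,v):
    o,r=ray(d,u,v); return o+r*d['depth'][int(v),int(u)]
def cloud(d):
    K=d['camera_matrix'];V=d['view'];R=V[:3,:3];t=V[:3,3]
    v,u=np.mgrid[:400,:640]; z=d['depth']
    c=np.stack([(u-K[0,2])/K[0,0]*z,-(v-K[1,2])/K[1,1]*z,-z],-1)
    return (c-t)@R
E
python3 - <<'E'
from h import *
for n in('scene','top','wrist'):
    d=snap(n,n+'0'); print(n,d['camera_matrix'].tolist(),(-d['view'][:3,:3].T@d['view'][:3,3]).round(3), (d['depth']>0).mean())
print(state())
E
```

```text
total 12
drwxr-xr-x  3 agent agent 4096 Dec  7 16:12 .
drwxr-xr-x 23 root  root  4096 Dec  7 16:12 ..
drwxr-xr-x  2 agent agent 4096 Dec  7 16:12 pics
scene [[380.3612388624166, 0.0, 315.8666489639505], [0.0, 380.3612388624166, 202.76247445990052], [0.0, 0.0, 1.0]] [ 1.077 -0.64   0.668] 0.993765625
top [[369.9609166800326, 0.0, 322.2057254971529], [0.0, 369.9609166800326, 198.16416240177105], [0.0, 0.0, 1.0]] [ 0.333 -0.049  1.292] 0.9961484375
wrist [[360.15006044778096, 0.0, 320.137677621146], [0.0, 360.15006044778096, 198.7038662824939], [0.0, 0.0, 1.0]] [0.106 0.595 0.384] 0.99601953125
{'time': 0.15, 'joint_pos': array([ 1.20931567e+00,  9.16883271e-02,  1.23161159e+00, -1.36762667e-05,
        1.81981388e+00, -5.67109435e-02]), 'dq': array([ 4.57279493e-05, -1.99661236e-03, -2.19771037e-03, -3.45263453e-04,
        8.06171766e-04, -7.96047139e-04]), 'joint_torque': array([ 1.50463795e-03, -4.47048068e+01, -4.06903803e+01,  6.98677520e-02,
        2.75908556e-02, -1.04157657e-04]), 'ee_pos': array([0.1799647, 0.5721023, 0.2033639]), 'ee_rot': array([-1.51391722e-04,  1.51797398e-01,  9.88411337e-01, -7.45380677e-04]), 'ft_force': array([ 0.40227304, -0.4266951 , -0.1752305 ]), 'moment': array([-0.01286894,  0.05004516, -0.03990494]), 'finger_gap': 0.08791551470879679}
```

View pics/scene0.png

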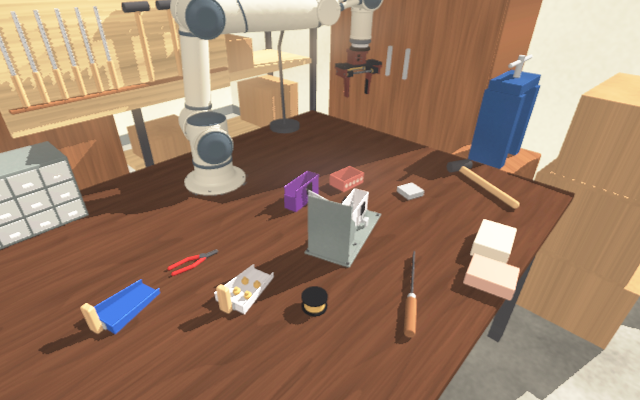

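View pics/top0.png

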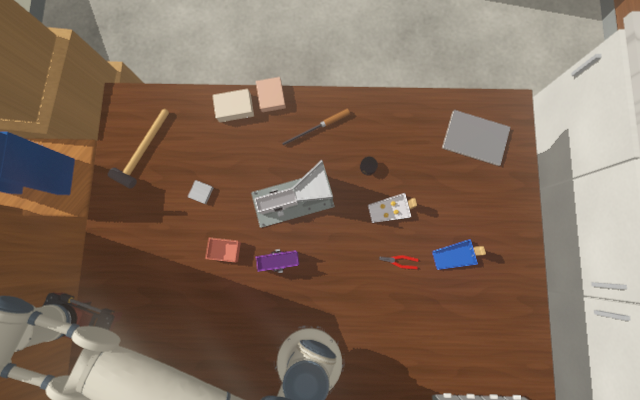

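View pics/wrist0.png

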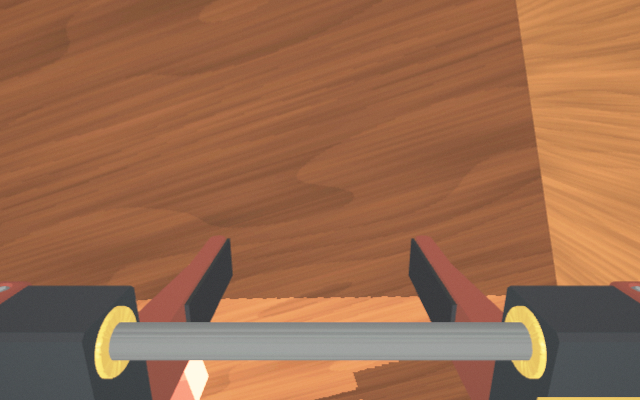

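The scene view shows two pans. The aluminium one with brass scraps is at scene (245,288) and top (390,208); the blue empty one is at scene (120,305) and top (457,255). The aluminium pan fits the description. Of the two cassettes, the aluminium one seated in the collector at top (275,200) is meant, not the purple one at (277,261). I'll confirm in crops.

Run:
```python
from h import *
a=cv2.imread('pics/top0.png'); 
c=cv2.resize(a[150:240,240:430],None,fx=4,fy=4,interpolation=cv2.INTER_CUBIC); cv2.imwrite('pics/crop_top.png',c)
b=cv2.imread('pics/scene0.png')
cv2.imwrite('pics/crop_sc.png',cv2.resize(b[170:320,200:400],None,fx=4,fy=4,interpolation=cv2.INTER_CUBIC))
d=ld('top0'); P=cloud(d)
# bystanders/pan colour clouds
hsv=cv2.cvtColor(d['frame'],cv2.COLOR_BGR2HSV)
# grip: beech at right of pan
m=np.zeros((400,640),bool); m[195:212,405:422]=True
m&=P[...,2]>0.06
print('grip top',m.sum(),np.median(P[m],0),P[m].min(0),P[m].max(0))
for z in range(0,0):pass
print('depth noise bench',np.percentile(P[280:300,420:450,2],[1,50,99]))
```

```text
grip top 45 [ 0.5243316  -0.33478583  0.0708254 ] [ 0.33256553 -0.34483721  0.0606807 ] [ 0.5416237  -0.04879377  1.29189178]
depth noise bench [-0.00664494 -0.00064034  0.00558025]
```

View pics/crop_top.png

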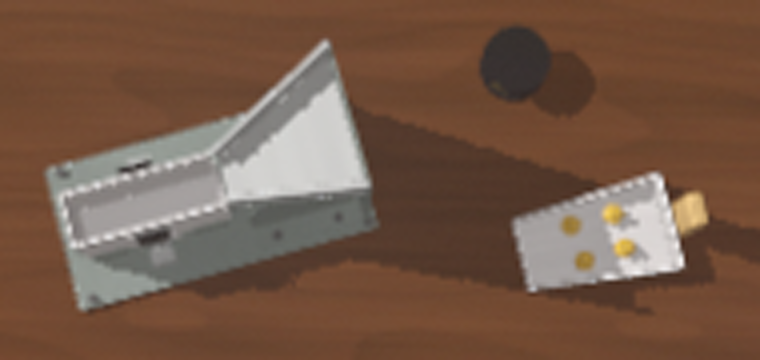

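View pics/crop_sc.png

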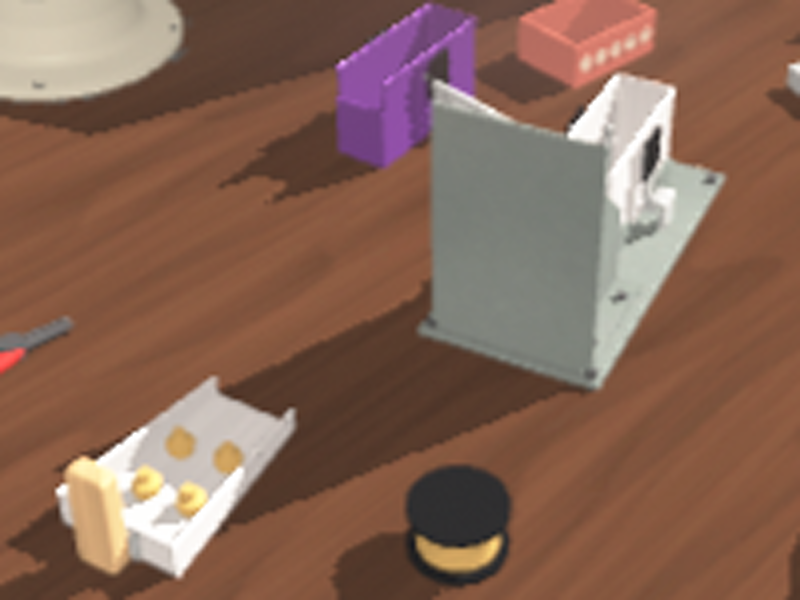

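The crops confirm it: the aluminium pan holds four brass scraps with its grip at top (412,203), and the aluminium cassette with black pads is seated in the collector. Next come rough poses from the top view.

```bash
cat >> h.py <<'E'
def q_from(xa,za):
    from scipy.spatial.transform import Rotation as Ro
    xa=np.array(xa,float);za=np.array(za,float);za/=np.linalg.norm(za);xa-=za*(xa@za);xa/=np.linalg.norm(xa)
    M=np.stack([xa,np.cross(za,xa),za],1); x,y,z,w=Ro.from_matrix(M).as_quat(); return np.array([w,x,y,z])
E
python3 - <<'E'
from h import *
d=ld('top0')
f=lambda x,y,z: plane(d,240+(x-1.5)/4,150+(y-1.5)/4,z).round(4)
print('coll plate',[f(x,y,.006) for x,y in((47,168),(82,311),(377,228))])
print('cass top end +y', f(65,195,.082),f(78,247,.082))
print('chute top end',f(327,40,.19),f(371,188,.19))
print('pan front',f(515,218,.014),f(532,292,.014),'back',f(658,173,.024),f(683,268,.024),'grip',f(692,212,.072))
V=d['view']; print(V.round(3))
w=ld('wrist0');s=state()
from scipy.spatial.transform import Rotation as Ro
q=s['ee_rot'];R=Ro.from_quat([q[1],q[2],q[3],q[0]]).as_matrix()
Vw=w['view'];Rc=Vw[:3,:3].T;c=-Rc@Vw[:3,3]
print('cam in tool',R.T@(c-s['ee_pos']),'look',R.T@-Rc[:,2],'R',R.round(2))
E
```

```text
coll plate [array([0.5634, 0.2203, 0.006 ]), array([0.4375, 0.1831, 0.006 ]), array([ 0.5157, -0.0725,  0.006 ])]
cass top end +y [0.5273 0.1883 0.082 ] [0.484  0.1753 0.082 ]
chute top end [ 0.6345 -0.0283  0.19  ] [ 0.5199 -0.0641  0.19  ]
pan front [ 0.5258 -0.1925  0.014 ] [ 0.4614 -0.2072  0.014 ] back [ 0.5663 -0.3153  0.024 ] [ 0.4838 -0.3356  0.024 ] grip [ 0.5251 -0.333   0.072 ]
[[ 0.022 -1.    -0.01  -0.043]
 [ 0.986  0.02   0.163 -0.538]
 [-0.163 -0.014  0.987 -1.221]
 [ 0.     0.     0.     1.   ]]
cam in tool [ 0.07746209 -0.00067427 -0.18112264] look [-2.82011750e-01 -3.75326292e-04  9.59410877e-01] R [[-0.95  0.3  -0.  ]
 [ 0.3   0.95 -0.  ]
 [ 0.   -0.   -1.  ]]
```

Sizes check out: plate 131×267 mm, pan length 130 mm, pan widths 66 and 85 mm. I'll test the pour kinematics and take closer wrist views on the way to the pan.

```bash
cat >> h.py <<'E'
def pour_pose(org,yc,lip_y,lip_z,lip_x,a,sx=1,jaw='y',gh=.0475,gl=.142):
    """org collector xy, yc collector +y unit; lip at collector (lip_x,lip_y), height lip_z, tilt a deg. gives TCP pos, quat for grasp at grip"""
    Y=np.array([yc[0],yc[1],0]);X=np.array([yc[1],-yc[0],0]);Z=np.array([0,0,1.]);a=np.deg2rad(a)
    py=np.cos(a)*Y-np.sin(a)*Z; pz=np.sin(a)*Y+np.cos(a)*Z
    lip=np.array([org[0],org[1],0])+X*lip_x+Y*lip_y+Z*lip_z
    g=lip-gl*py+gh*pz
    tcp=g-pz*0.011
    xa=X*sx if jaw=='y' else py*sx
    return tcp,q_from(xa,-pz)
E
python3 - <<'E'
from h import *
org=np.array([.526,.118]);yc=np.array([-.293,.956]);yc/=np.linalg.norm(yc)
for jaw in 'yx':
  for sx in(1,-1):
    for a in (0,20,35,45,50):
      p,q=pour_pose(org,yc,-.147,.175 if a else .215,0,a,sx,jaw)
      j=inverse_kinematics(p,q); print(jaw,sx,a,p.round(3),None if j is None else np.round(j,2))
# look poses
Y=np.array([yc[0],yc[1],0])
p=np.array([.535,.09,.30]); q=q_from(Y,[0,0,-1]); move_to(p,q); snap('wrist','w_coll')
pd=np.array([-.242,.970,0]); move_to([.515,-.28,.22],q_from([.970,.242,0],[0,0,-1])); snap('wrist','w_pan'); print(state()['time'])
E
```

```text
y 1 0 [ 0.611 -0.158  0.252] [-0.31  0.19  1.04 -0.    1.91  0.97]
y 1 20 [ 0.605 -0.138  0.258] [-0.09  0.01  1.26 -0.33  1.73  1.11]
y 1 35 [ 0.597 -0.114  0.286] [ 0.1  -0.06  1.36 -0.6   1.69  1.25]
y 1 45 [ 0.591 -0.094  0.301] [ 0.23 -0.08  1.42 -0.79  1.68  1.36]
y 1 50 [ 0.588 -0.083  0.307] [ 0.29 -0.08  1.45 -0.88  1.69  1.41]
y -1 0 [ 0.611 -0.158  0.252] [-0.31  0.19  1.04 -0.    1.91 -2.18]
y -1 20 [ 0.605 -0.138  0.258] [-0.09  0.01  1.26 -0.33  1.73 -2.03]
y -1 35 [ 0.597 -0.114  0.286] [ 0.1  -0.06  1.36 -0.6   1.69 -1.89]
y -1 45 [ 0.591 -0.094  0.301] [ 0.23 -0.08  1.42 -0.79  1.68 -1.78]
y -1 50 [ 0.588 -0.083  0.307] [ 0.29 -0.08  1.45 -0.88  1.69 -1.73]
x 1 0 [ 0.611 -0.158  0.252] [-0.31  0.19  1.04 -0.    1.91 -0.6 ]
x 1 20 [ 0.605 -0.138  0.258] [-0.09  0.01  1.26 -0.33  1.73 -0.46]
x 1 35 [ 0.597 -0.114  0.286] [ 0.1  -0.06  1.36 -0.6   1.69 -0.32]
x 1 45 [ 0.591 -0.094  0.301] [ 0.23 -0.08  1.42 -0.79  1.68 -0.21]
x 1 50 [ 0.588 -0.083  0.307] [ 0.29 -0.08  1.45 -0.88  1.69 -0.16]
x -1 0 [ 0.611 -0.158  0.252] [-0.31  0.19  1.04 -0.    1.91  2.54]
x -1 20 [ 0.605 -0.138  0.258] None
x -1 35 [ 0.597 -0.114  0.286] None
x -1 45 [ 0.591 -0.094  0.301] None
x -1 50 [ 0.588 -0.083  0.307] None
3.8417
```

View pics/w_coll.png

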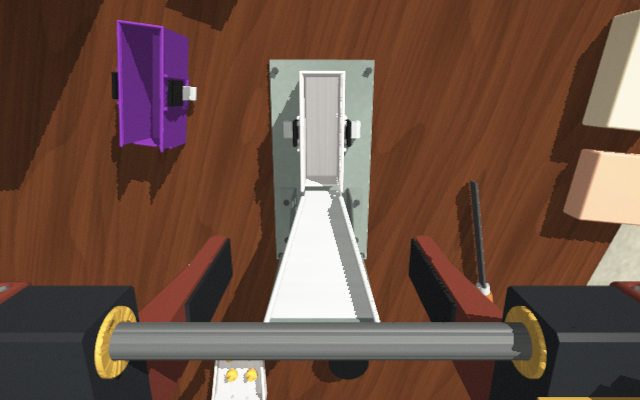

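View pics/w_pan.png

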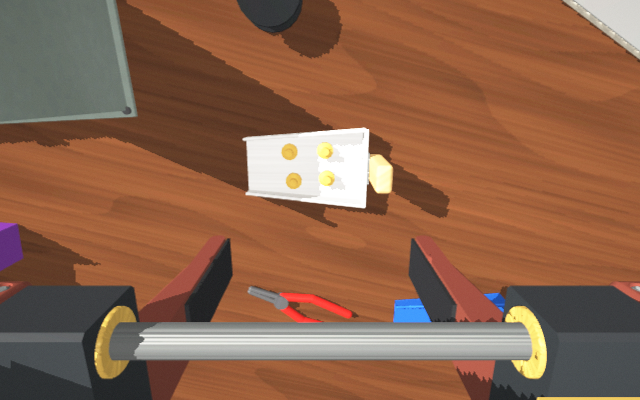

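w_coll shows the plate's far edge at (270–375,61), the cassette rim corners at (300,71) and (345,71), and black pads at (296,131) and (349,131). w_pan shows the pan front at x≈247, its back wall at x≈367, and the grip at (380,173).

Run:
```python
from h import *
d=ld('w_pan');P=cloud(d)
hsv=cv2.cvtColor(d['frame'],cv2.COLOR_BGR2HSV)
cv2.imwrite('pics/crop_wp.png',cv2.resize(d['frame'][110:220,235:405],None,fx=4.5,fy=4.5,interpolation=cv2.INTER_CUBIC))
m=np.zeros((400,640),np.uint8);m[150:200,367:398]=1
print('hsv grip',hsv[173,380],hsv[185,385])
g=(m>0)&(P[...,2]>.066)&(P[...,2]<.08)
print('grip cloud top',g.sum(),P[g].mean(0).round(4),P[g].min(0).round(3),P[g].max(0).round(3))
r=cv2.minAreaRect(np.float32(P[g][:,:2]*1000));print(r)
f=lambda u,v,z:plane(d,u,v,z)
fl,fr,bl,br=f(246,139,.014),f(247,194,.014),f(368,129,.024),f(366,207,.024)
print(fl.round(4),fr.round(4),bl.round(4),br.round(4),np.linalg.norm(fl-fr),np.linalg.norm(bl-br))
fm=(fl+fr)/2;bm=(bl+br)/2;dv=(fm-bm)[:2];print('len',np.linalg.norm(dv),'dir',dv/np.linalg.norm(dv)); dv/=np.linalg.norm(dv)
print('pan org f',fm[:2]-.065*dv,'b',bm[:2]+.065*dv,'grip',(fm[:2]-.142*dv).round(4),(bm[:2]-.012*dv).round(4))
d=ld('w_coll');P=cloud(d);f=lambda u,v,z:plane(d,u,v,z)
cv2.imwrite('pics/crop_wc.png',cv2.resize(d['frame'][50:330,255:390],None,fx=2.1,fy=2.1,interpolation=cv2.INTER_CUBIC))
A,B=f(270,61,.006),f(375,61,.006);print('plate',A.round(4),B.round(4),np.linalg.norm(A-B))
x=(B-A)[:2];x/=np.linalg.norm(x);print('x dir',x)
C,D=f(300,71,.082),f(345,71,.082);print('cas +y',C.round(4),D.round(4),np.linalg.norm(C-D))
y=np.array([-x[1],x[0]]);print('org from plate',((A+B)/2)[:2]-.09*y,'from rim',((C+D)/2)[:2]-.065*y)
E,F=f(264,322,.185),f(379,322,.185);print('chute top side',E.round(3),F.round(3))
```

```text
hsv grip [ 30  21 255] [ 29  38 255]
grip cloud top 483 [ 0.5305 -0.3376  0.0718] [ 0.515 -0.348  0.066] [ 0.544 -0.328  0.074]
((529.9708251953125, -338.5478515625), (27.74907875061035, 16.335411071777344), 13.915477752685547)
[ 0.5251 -0.1956  0.014 ] [ 0.4653 -0.2081  0.014 ] [ 0.5677 -0.3177  0.024 ] [ 0.4859 -0.3393  0.024 ] 0.061136289178060264 0.08465559310230894
len 0.13051590694645657 dir [-0.24213818  0.97024178]
pan org f [ 0.51095217 -0.26491889] b [ 0.51107709 -0.26541944] grip [ 0.5296 -0.3396] [ 0.5297 -0.3401]
plate [0.4413 0.182  0.006 ] [0.5654 0.2202 0.006 ] 0.1297779733421932
x dir [0.95566284 0.29446312]
cas +y [0.4851 0.1789 0.082 ] [0.5301 0.1927 0.082 ] 0.04706651529376302
org from plate [0.52984344 0.1150651 ] from rim [0.52675267 0.1236877 ]
chute top side [ 0.522 -0.052  0.185] [ 0.627 -0.019  0.185]
```

View pics/crop_wp.png

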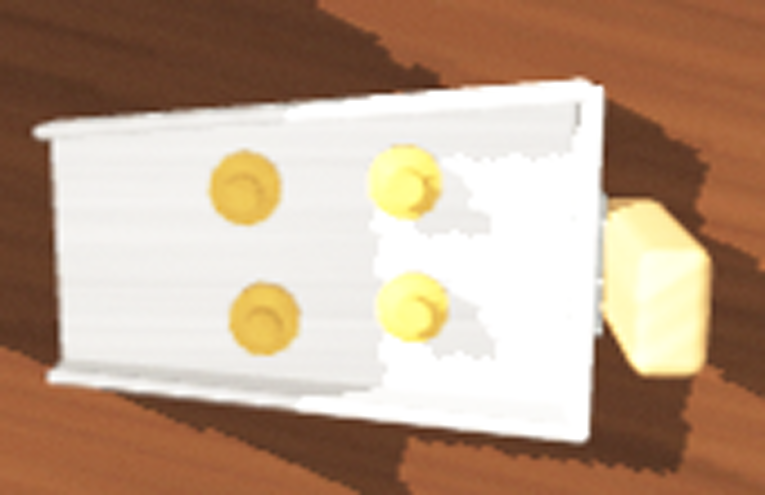

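View pics/crop_wc.png

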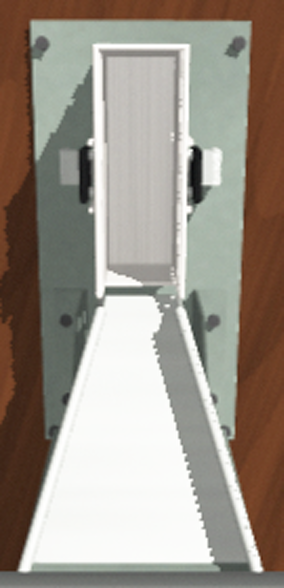

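Grip is at (0.530,-0.339) by three agreeing routes. I'll grasp with the jaws along the pan's length, which best resists the tipping moment; the tips stay 33 mm up, above the 24 mm back wall.

Run:
```python
from h import *
q=q_from([.970,.242,0],[0,0,-1])
move_to([.5299,-.3392,.13],q); move_l([.5299,-.3392,.041],.12)
close(); s=state(); print(s['finger_gap'],s['ee_pos'],s['ft_force'])
move_l([.5299,-.3392,.061],.08); s=state(); print(s['finger_gap'],s['ft_force'],s['moment'],s['time'])
snap('wrist','w_lift');snap('scene','s_lift')
```

```text
0.015591919811230112 [ 0.52986629 -0.33907166  0.04095781] [ 0.00305509  1.53373639 -1.04700733]
0.016093877851682 [-0.00925823  0.6166662  -2.66896845] [-0.1303346   0.11711778 -0.01352229] 6.75
```

View pics/s_lift.png

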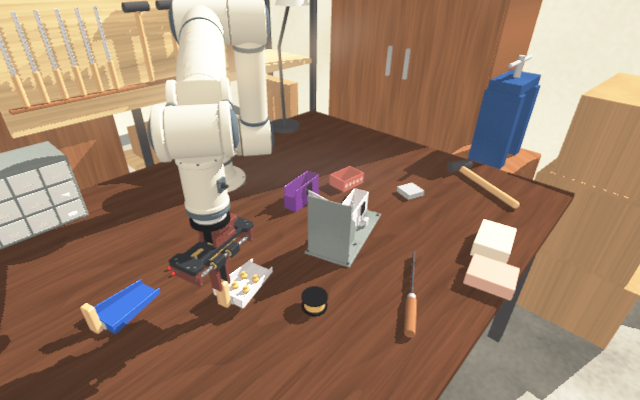

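View pics/w_lift.png

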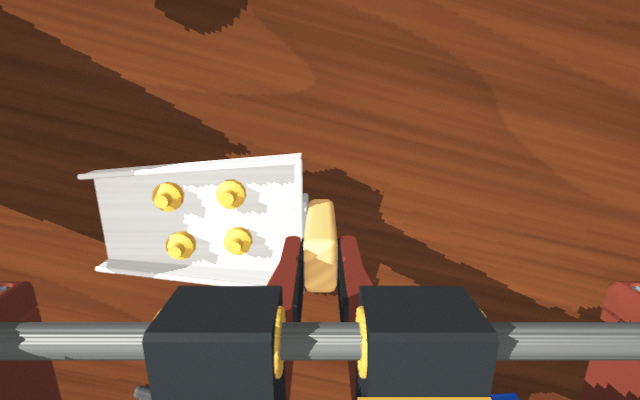

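The pan is lifted, gap 16 mm, load about 2.7 N. The scene view shows it held at (240,285) with the scraps inside. I'll check its level with depth.

```bash
cat >> h.py <<'E'
def eerot():
    from scipy.spatial.transform import Rotation as Ro
    s=state();q=s['ee_rot'];return s['ee_pos'],Ro.from_quat([q[1],q[2],q[3],q[0]]).as_matrix()
E
python3 - <<'E'
from h import *
d=ld('w_lift');P=cloud(d);p,R=eerot()
T=(P-p)@R  # tool coords
m=np.zeros((400,640),np.uint8);cv2.fillPoly(m,[np.array([[110,190],[270,185],[265,262],[115,255]])],1)
hsv=cv2.cvtColor(d['frame'],cv2.COLOR_BGR2HSV);m=(m>0)&(hsv[...,1]<40)
q=T[m];A=np.c_[q[:,:2],np.ones(len(q))]
c=np.linalg.lstsq(A,q[:,2],rcond=None)[0]
for _ in range(3):
    r=q[:,2]-A@c;k=abs(r)<.006;c=np.linalg.lstsq(A[k],q[k,2],rcond=None)[0]
print(k.sum(),len(k),'slopes deg x,y',np.degrees(np.arctan(c[:2])),'floor z at y=-.065..', c@[0,-.07,1],'expect',.011+.0475-.0*1, 'y range',q[:,1].min(),q[:,1].max(),np.abs(r[k]).mean())
E
```

```text
8605 8638 slopes deg x,y [-0.12048593 -0.31413526] floor z at y=-.065.. 0.036779631245861144 expect 0.058499999999999996 y range -0.13601600068741926 0.0007993667936343982 0.000499072305169962
```

The pan is level to 0.3° and the grip is centred at the grasp point. Now carry it over the chute and tip it in stages.

```bash
python3 - <<'E'
from h import *
org=np.array([.5272,.122]);yc=np.array([-.2945,.9557])
move_l([.5299,-.3392,.258],.2)
p,q=pour_pose(org,yc,-.147,.215,0,0); p[2]=.258
move_l(p,.15,q)
s=state();print(s['finger_gap'],s['ft_force'],s['time'])
for a,z,v in((20,.195,.06),(27,.185,.04)):
    p,q=pour_pose(org,yc,-.147,z,0,a); move_l(p,v,q)
s=state();print(s['finger_gap'],s['ft_force'],s['time'])
snap('scene','s_p1');snap('top','t_p1')
E
python3 -c "
import cv2
a=cv2.imread('pics/s_p1.png')[120:320,180:440];cv2.imwrite('pics/s_p1c.png',cv2.resize(a,None,fx=3,fy=3))"
```

```text
0.01588560549354963 [-0.81409425  0.08743683 -2.42486318] 9.4833
0.015761407259268046 [-0.54401885  0.08827152 -2.28514402] 10.5583
```

View pics/s_p1c.png

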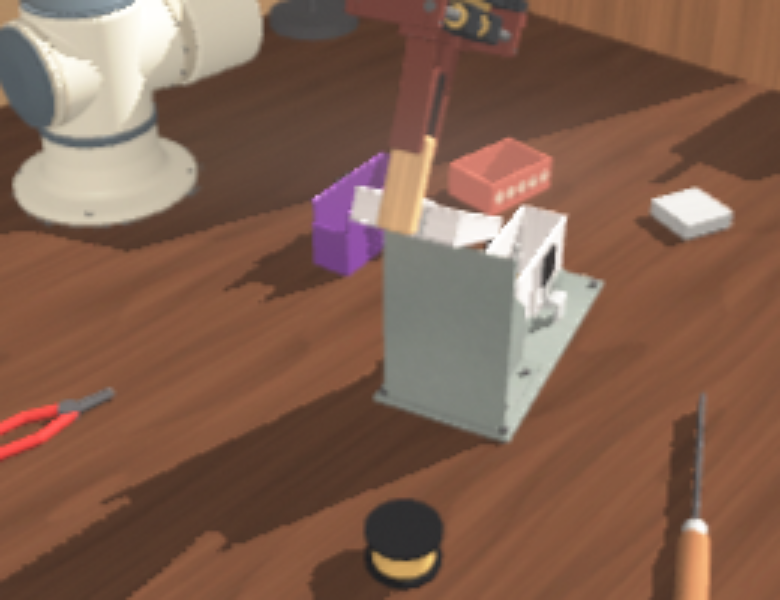

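The crop shows the pan tilted over the chute, its lip past the end wall (crop about 490,235) and nothing touching. Continuing.

```bash
python3 - <<'E'
from h import *
org=np.array([.5272,.122]);yc=np.array([-.2945,.9557])
for a,z,v in((32,.177,.03),(38,.170,.03),(45,.167,.04)):
    p,q=pour_pose(org,yc,-.147,z,0,a); move_l(p,v,q); print(a,state()['ft_force'].round(2))
hold(0.6)
s=state();print(s['finger_gap'],s['ft_force'],s['time'])
snap('scene','s_p2');snap('top','t_p2');snap('wrist','w_p2')
E
python3 -c "
import cv2
a=cv2.imread('pics/s_p2.png')[120:270,260:420];b=cv2.imread('pics/t_p2.png')[140:240,230:360]
cv2.imwrite('pics/p2c.png',cv2.hconcat([cv2.resize(a,(400,375)),cv2.resize(b,(400,375))]))"
```

```text
32 [ 0.58 -0.59 -0.81]
38 [-0.95 -0.59 -2.22]
45 [ 1.02  0.6  -2.54]
0.01596995497112503 [-0.27764309 -0.27071994 -2.35659667] 12.8167
```

View pics/p2c.png

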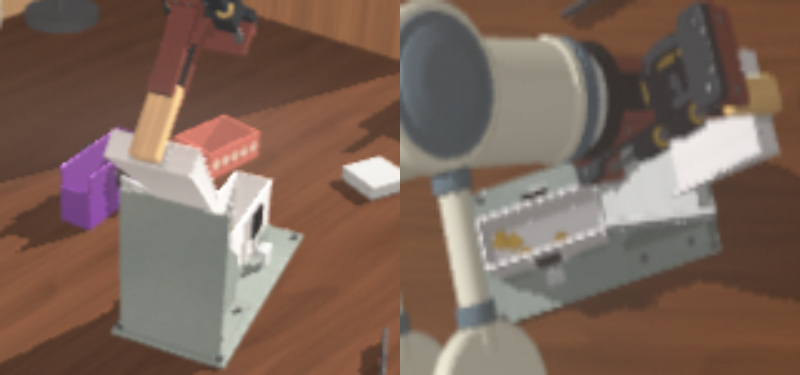

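View pics/w_p2.png

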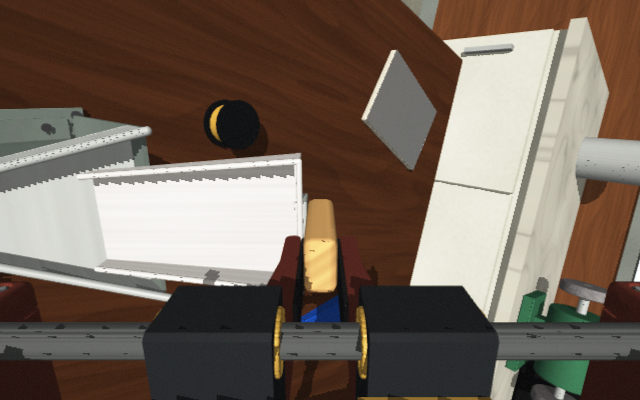

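The wrist view shows the pan empty, and the top crop shows brass in the cassette. Now return the pan to its spot and then count the scraps.

Run:
```python
from h import *
org=np.array([.5272,.122]);yc=np.array([-.2945,.9557])
for a,z,v in((25,.195,.1),(0,.220,.1)):
    p,q=pour_pose(org,yc,-.147,z,0,a); move_l(p,v,q)
q=q_from([.970,.242,0],[0,0,-1])
move_l([.5299,-.3392,.2],.2,q); snap('scene','s_b1')
move_l([.5299,-.3392,.06],.15); move_l([.5299,-.3392,.0415],.04)
s=state();print('before open',s['ft_force'],s['finger_gap'])
gripper_open(); move_l([.5299,-.3392,.13],.15)
s=state();print(s['ft_force'],s['time'])
Y=np.array([yc[0],yc[1],0]); P=np.array([org[0],org[1],.0])
move_to(P+[0,0,.22],q_from(Y,[0,0,-1]))
snap('wrist','w_c2');snap('scene','s_c2');snap('top','t_c2');print(state()['time'])
```

```text
before open [-0.8495945  -0.04072969 -1.92525274] 0.015878696026881575
[ 0.43415988 -0.39173569 -0.73813171] 18.9583
20.825
```

View pics/w_c2.png

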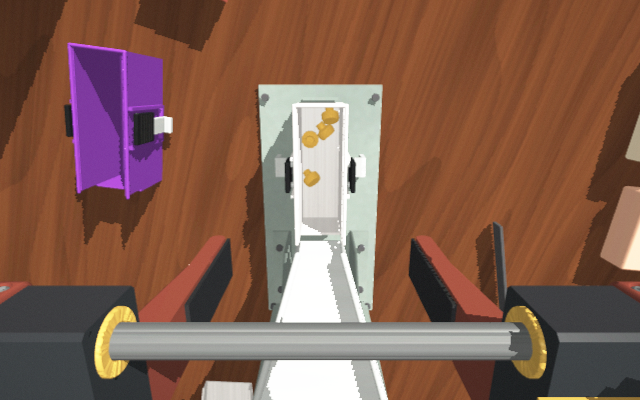

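View pics/s_c2.png

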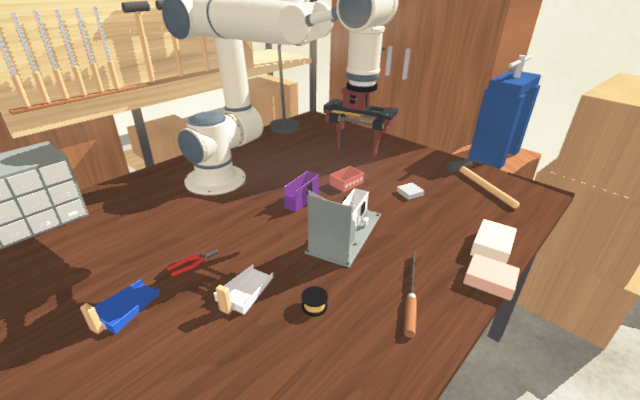

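w_c2 shows all four scraps in the cassette, at (329,117), (326,130), (310,139) and (312,178). s_c2 shows the empty pan upright at (245,288). Next I measure the thumb pads.

Run:
```python
from h import *
d=ld('w_c2');f=d['frame']
g=cv2.cvtColor(f,cv2.COLOR_BGR2GRAY)
cv2.imwrite('pics/crop_c2.png',cv2.resize(f[90:250,250:390],None,fx=3.7,fy=3.7,interpolation=cv2.INTER_CUBIC))
m=(g<50).astype(np.uint8);m[:145]=0;m[205:]=0;m[:,:270]=0;m[:,372:]=0
n,l,st,c=cv2.connectedComponentsWithStats(m)
org=np.array([.5272,.122]);yc=np.array([-.2945,.9557]);xc=np.array([yc[1],-yc[0]])
for i in range(1,n):
    if st[i,4]>30:
        ys,xs=np.where(l==i); print(st[i],c[i])
        for v in(st[i,1]-.5,st[i,1]+st[i,3]-.5):
            w=plane(d,c[i][0],v,.081)[:2]-org; print('   x,y coll',(w@xc).round(4),(w@yc).round(4))
for u,v in((293,103),(349,103),(296.5,235),(345,235)):
    z=.082 if v<200 else .056
    w=plane(d,u,v,z)[:2]-org; print(u,v,(w@xc).round(4),(w@yc).round(4))
# depth: cassette rim points
P=cloud(d);k=(abs(P[...,2]-.081)<.006);w=P[...,:2]-org;X=w@xc;Y=w@yc
k&=(abs(X)<.05)&(abs(Y)<.09)
print('rim z pts',k.sum(),'X',np.percentile(X[k],[2,98]),'Y',np.percentile(Y[k],[1,99]))
```

```text
[285 158   7  35 170] [287.75294118 175.02941176]
   x,y coll -0.0296 0.0204
   x,y coll -0.0305 -0.0121
[349 158   6  35 155] [351.72258065 175.41290323]
   x,y coll 0.0277 0.0203
   x,y coll 0.0284 -0.0122
293 103 -0.0237 0.0676
349 103 0.0242 0.0675
296.5 235 -0.0251 -0.0643
345 235 0.0248 -0.0644
rim z pts 2750 X [-0.03179869  0.03034329] Y [-0.08964535  0.06682474]
```

View pics/crop_c2.png

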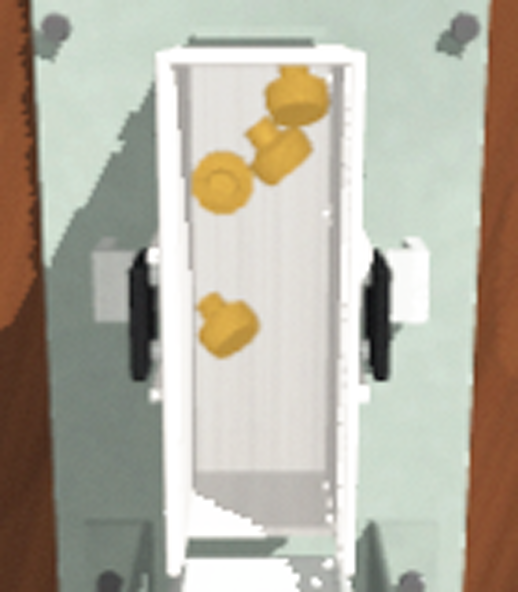

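Pads and rim agree: cassette centre is 2 mm further along +y than assumed and within 1 mm in x. Grasp at 64 mm height, check the gap (expect 54 mm), then lift.

Run:
```python
from h import *
org=np.array([.5272,.122]);yc=np.array([-.2945,.9557])
C=org+.002*yc-.0003*np.array([yc[1],-yc[0]])
q=q_from([yc[0],yc[1],0],[0,0,-1])
move_l([*C,.13],.15,q); move_l([*C,.053],.08)
s=state();print(s['ft_force'],s['ee_pos'])
close(); hold(.2); s=state();print(s['finger_gap'],s['ft_force'],s['time'])
if .050<s['finger_gap']<.0565:
    move_l([*C,.063],.04); s=state();print('10mm',s['finger_gap'],s['ft_force'],s['moment'])
snap('wrist','w_g');snap('scene','s_g')
```

```text
[-0.18902286 -0.10456401 -0.26395802] [0.52679046 0.12388894 0.05378655]
0.05186947185935922 [-2.10850701 -0.81040158  5.24727545] 23.5417
10mm 0.05158232647431924 [ 0.03128089 -0.48132055 -3.91732902] [-0.06888749 -0.00365752  0.02450496]
```

View pics/w_g.png

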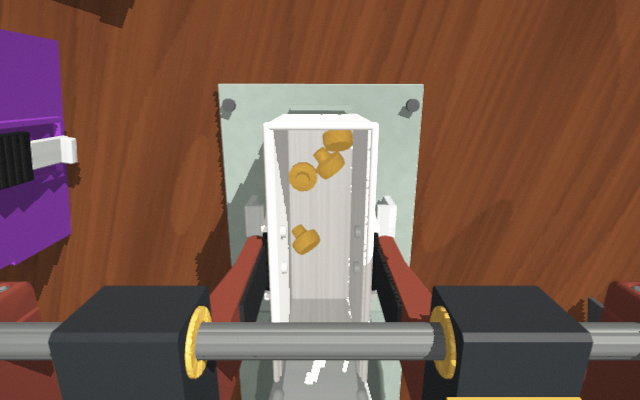

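The load of about 3.9 N matches the cassette plus four scraps, and the catches have released; all four scraps are visible. Lifting the rest.

```bash
python3 - <<'E'
from h import *
s=state();p=s['ee_pos'];C=[0.52679,0.12389]
move_l([*C,.154],.07); hold(.5); s=state();print(s['ee_pos'],s['finger_gap'],s['ft_force'],s['moment'],s['time'])
d=snap('wrist','w_f');snap('scene','s_f');snap('top','t_f')
P=cloud(d);p,R=eerot()
yc=np.array([-.2945,.9557]);xc=np.array([yc[1],-yc[0]])
w=P[...,:2]-C;X=w@xc;Y=w@yc;Z=P[...,2]
k=(abs(X)<.03)&(abs(Y)<.068)&(Z>.168)&(Z<.195)&(cv2.cvtColor(d['frame'],cv2.COLOR_BGR2HSV)[...,1]<40)
A=np.c_[X[k],Y[k],np.ones(k.sum())];z=Z[k]
c=np.linalg.lstsq(A,z,rcond=None)[0]
print('rim',k.sum(),c,np.percentile(Y[k],[1,99]))
for lo,hi in((-.01,.02),(.02,.04),(.04,.06),(.06,.068)):
    j=k&(Y>lo)&(Y<hi); print(lo,j.sum(),np.percentile(Z[j],95).round(4) if j.sum() else None, [np.percentile(Z[j&(X*t>0)],95).round(4) for t in(-1,1) if (j&(X*t>0)).sum()])
E
python3 -c "
import cv2
a=cv2.imread('pics/s_f.png')[90:320,190:440];b=cv2.imread('pics/w_f.png')
cv2.imwrite('pics/fc.png',cv2.hconcat([cv2.resize(a,(400,368)),cv2.resize(b[60:400,140:500],(390,368))]))"
```

```text
[0.5268106  0.12390403 0.154001  ] 0.05148062659246651 [-0.44817984 -0.23243937 -4.19329293] [-0.08516994  0.06453806 -0.00341336] 25.9917
rim 7555 [-3.82046929e-03  8.06986452e-06  1.82111542e-01] [-0.06172376  0.06528247]
-0.01 2498 0.1917 [np.float64(0.1918), np.float64(0.1916)]
0.02 1142 0.1852 [np.float64(0.1852), np.float64(0.1852)]
0.04 1287 0.1852 [np.float64(0.1853), np.float64(0.1852)]
0.06 1159 0.1854 [np.float64(0.1853), np.float64(0.1855)]
```

View pics/fc.png

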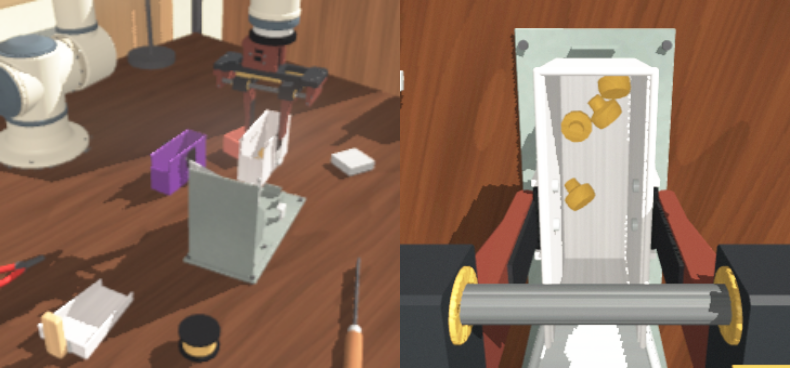

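View pics/t_f.png

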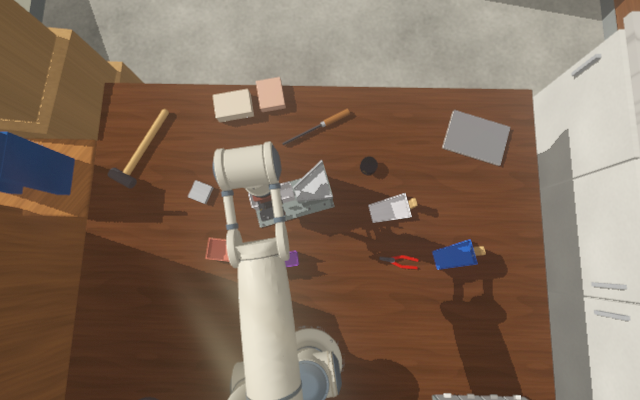

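The cassette rim is level at about 185 mm in every band (82 mm when seated), and the wrist crop shows four scraps in it. The top view shows the pan upright and empty at (390,208), with the bystanders that are in view where they were. Handing in.

Run:
```python
from h import *
job_done(); s=state();print(s['time'],s['finger_gap'],s['ee_pos'])
```

```text
the job is handed in; nothing more can be done
the job is handed in; nothing more can be done
```

The job is done and handed in, at about 26 s of robot time. I carried the pan by its grip, tipped it to 45° over the chute, and set the empty pan back upright on its original spot. Then I pinched both catches and lifted the cassette straight up by about 10 cm. I hold it there with the catches pinched.

**Last checks before handing in:**
- **Scraps:** all four are visible in the cassette in the wrist view.
- **Height and level:** the cassette rim is at about 185 mm, against 82 mm when seated, and level within measurement noise.
- **Load:** about 4 N, slightly above the 3.5 N expected for the cassette plus four scraps.
- **Other things:** the pan, wire spool, bench block, pliers and look-alikes looked unmoved by eye. The coral paper box was partly hidden by the arm in the top view.

**Small disagreements:**
- **Finger gap:** it read 51.5 mm against the 54 mm stated for fully pressed catches. I put this down to give in the pads or fingers. The catches had clearly released.
- **Collector position:** estimates from the base plate edge and from the cassette rim differed by several millimetres along the collector's length. I used the rim and thumb pads.

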